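# Load a drilling jig, locate its cover plate on the hidden pin and hold it down

## Task

Load the drilling jig: put a flanged hub in the jig's bore, flange up, boss fully down in the hole, and let go of it. Then take the cover plate by its handle, lay it on the jig lined up with the jig's long side, feel about until its underside hole drops over the locating pin, and press the plate fully home against the spring. Finish while still holding it pressed down, and leave the other things on the bench alone.

Things in the scene. Friction and masses are not known exactly. Their poses are not given: they have to be found in the camera images.
- jig: dark steel jig block screwed to the bench, 170 mm (its x) by 90 mm (its y). Origin: centre of its underside, on the bench. The end from x = -85 to -22 mm is a low shelf 22.5 mm high with the bore for the hub; the rest (x = -22 to +85 mm) is a raised land 35 mm high with the locating pin at x = 0, y = 0. Turned up to 0.35 rad either way
- bore_mouth (a point): centre of the bore's mouth, on the shelf at jig x = -50 mm, 22.5 mm above the bench. Round bore 27 mm in diameter, 16 mm deep. A hub loaded flange up rests with its flange on the shelf: its origin is then 14 mm below this point and its flange top 12 mm above it, 0.5 mm below the land's top
- pin_base (a point): foot of the locating pin, at the land's top face, 35 mm above the bench, in the jig's origin axis; axes as the jig's. The steel pin is 12 mm in diameter and stands 14 mm above the land; its top 4 mm taper to 6 mm in diameter
- collar (a joint): sprung brass collar round the pin, 30 mm in outer diameter: 0 when up (its top 6 mm above the land, 8 mm of pin showing), 0.006 when pushed flush with the land. It pushes up with 7 N when up and 13 N when flush, enough to lift the cover plate
- plate: aluminium cover plate 160 mm (its x) by 78 mm (its y) by 10 mm, 0.38 to 0.5 kg, lying flat. Origin: centre of its underside and of its round pin hole, 14 mm in diameter, right through the plate, hidden under the handle. Fits the jig either way round; fully home, its underside lies on the land, just above the hub's flange
- handle (a point): middle of the plate's black bridge handle, 41 mm above the plate's underside, over its origin: a bar 80 mm long (plate's x), 18 mm wide (plate's y), 18 mm thick, on legs 18 mm square and 24 mm tall at x = -31 and +31 mm.
- hub_a: plain steel flanged hub, 0.12 to 0.21 kg: round boss 24 mm in diameter, 14 mm long, under a round flange 40 mm in diameter, 12 mm thick. Origin: centre of the boss's free end; z runs from there to the flange (up when flange up). Starts flange up, standing on its boss; the two hubs swap places at random. Either may be loaded
- hub_b: plain steel flanged hub, 0.12 to 0.21 kg: round boss 24 mm in diameter, 14 mm long, under a round flange 40 mm in diameter, 12 mm thick. Origin: centre of the boss's free end; z runs from there to the flange (up when flange up). The same part as hub_a, but starts upside down, standing on its flange, boss up. Not needed if hub_a is loaded
- screwdriver: screwdriver lying on the bench beyond the jig; leave alone (origin in its underside)
- tin: plain steel tin, 60 mm in diameter, 70 mm tall; leave alone (origin: centre of its underside)
- offcut: wood offcut, 90 x 45 x 30 mm; leave alone (origin: centre of its underside)
Things that resemble listed ones, but are neither listed nor needed, are in the scene too. Several things look just like the plate: the one meant starts farthest from the robot's base. Leave any blue look-alike of the hub_a alone.

How it is judged:
On the way, in this order (a step that is already met when the one before it is completed fails the run):
1. a hub sits flange up in the bore, boss fully down, let go (((horizontal distance between hub_a and bore_mouth below 0.004 m and angle between hub_a's own z axis and vertical below 0.08 rad and z of hub_a in the frame of bore_mouth between -0.0165 and -0.012 m and contact force between the fingers and hub_a below 0.2 N) or (horizontal distance between hub_b and bore_mouth below 0.004 m and angle between hub_b's own z axis and vertical below 0.08 rad and z of hub_b in the frame of bore_mouth between -0.0165 and -0.012 m and contact force between the fingers and hub_b below 0.2 N))), for 0.2 s.
2. the cover plate has dropped over the pin, lined up with the jig (((horizontal distance between hub_a and bore_mouth below 0.004 m and angle between hub_a's own z axis and vertical below 0.08 rad and z of hub_a in the frame of bore_mouth between -0.0165 and -0.012 m and contact force between the fingers and hub_a below 0.2 N) or (horizontal distance between hub_b and bore_mouth below 0.004 m and angle between hub_b's own z axis and vertical below 0.08 rad and z of hub_b in the frame of bore_mouth between -0.0165 and -0.012 m and contact force between the fingers and hub_b below 0.2 N)) and horizontal distance between plate and pin_base below 0.003 m and z of plate in the frame of pin_base below 0.0085 m and angle between plate's own z axis and vertical below 0.05 rad and angle between the x axis of plate and the x axis of jig, either way round below 0.12 rad), for 0.2 s.
At the end, for the whole second after the job is handed in: hub flange up (0.08 rad) in the bore, within 4 mm of its axis, seated within 2 mm, fingers off it; plate centre within 3 mm of the pin, level (0.05 rad), in line with the jig (0.12 rad), under 1.8 mm above the land, collar down over 4.2 mm, robot pushing on the plate with over 2 N (((horizontal distance between hub_a and bore_mouth below 0.004 m and angle between hub_a's own z axis and vertical below 0.08 rad and z of hub_a in the frame of bore_mouth between -0.0165 and -0.012 m and contact force between the fingers and hub_a below 0.2 N) or (horizontal distance between hub_b and bore_mouth below 0.004 m and angle between hub_b's own z axis and vertical below 0.08 rad and z of hub_b in the frame of bore_mouth between -0.0165 and -0.012 m and contact force between the fingers and hub_b below 0.2 N)) and horizontal distance between plate and pin_base below 0.003 m and z of plate in the frame of pin_base below 0.0018 m and angle between plate's own z axis and vertical below 0.05 rad and angle between the x axis of plate and the x axis of jig, either way round below 0.12 rad and value of joint collar above 0.0042 m and contact force between any of the fingers, the arm and plate above 2 N); the arm keeps its last pose, push and grip.
It fails at once if the screwdriver, tin or offcut is moved by more than 30 mm (distance of any of screwdriver, tin, offcut from where it was at the start of the episode above 0.03 m).
It also fails if it takes over 58 s, if anything falls off the work surface, if the arm or the gripper's body presses on something with over 40 N, if the wrist force passes 120 N, or if a joint passes its speed limit or range.

## Robot

A 6-joint arm with a two-finger parallel gripper is mounted at the origin on the work surface. World frame = base frame: x ahead of the robot, y to its left, z up, the work surface at z = 0. Lengths are in m, angles in rad, forces in N, time in s.
With the tool pointing down it reaches from about 0.325 to 0.875 m from the base axis. Payload 4.4 kg.
Tool frame: the origin (TCP) lies at the very end of the fingers, on their centre line; the grasp point (between the pads) lies 19 mm behind it; x points along the fingers, y is the direction in which the jaws open and shut, and the axes are right-handed (so a half turn about x gives the same grasp; the last joint's range is limited). The gripper opens to 85 mm and grips with 20 to 120 N. Pads are 22 mm wide; open, the fingers measure 114 mm over their backs; the gripper's body (76 mm by 85 mm) begins 54 mm behind the grasp point. The pads swing forward as they close: fully open they stand 13 mm farther back than shut.
Start: joints at [-1.325, 0.207, 1.542, -0, 1.393, -0.15], TCP at [0.222, -0.531, 0.231] pointing down, gripper open.
Joint ranges: [-2.73, 2.73], [-0.86, 2.22], [0.23, 2.46], [-1.11, 4.25], [0.08, 2.63], [-2.82, 2.82]. Speed limits (rad/s): [2.79, 2.79, 3.14, 3.14, 3.14, 3.14].

## Interface

Orientations are given as a 3x3 rotation matrix whose columns are the frame's x, y, z axes.
In Python, from rig import robot, eoat, planner, sense, eyes, sign_off gives the robot as it stands. The module is installed in compiled form; this text tells all that it offers. Calls block until the motion is done:
- robot.move_ptp(position, orientation): joint-space move of the TCP to a pose.
- robot.move_l(position, rot=None, v=0.15): straight line of the TCP; rot=None keeps the orientation; v is the mean speed in m/s.
- robot.move_j(angles): joint-space move.
- eoat.release() and eoat.grasp(grasp_force=None): open the fingers fully, or close them until they stop; grasp_force is the grip in N (None keeps the last).
- robot.sleep(seconds).
- planner.ik(position, orientation): joint angles nearest the present ones, or None.
- sense(): the state.
- eyes.camera(name): name is "side" or "top" or "wrist"; returns (picture, depth): 480x640x3 uint8, red, green, blue; 480x640 float32, m along the optical axis (not along the pixel's ray), 0 where there is no reading.
- eyes.camera_params(name): a dict with "mtx" (3x3 intrinsics, pixels), "world_to_cam" (4x4, takes a point from world to camera coordinates). Camera axes: x right, y down, z forward; pixel columns grow to the right and rows downward; lengths in m; the calibration is good to about 2 mm. A picture is of the moment at which its call begins: read the wrist's pose just before it. camera_params takes no time and is no camera call; for the wrist camera it gives the pose at the moment of the call.
A pose or a line that the arm cannot do raises robot.MotionError and nothing moves.
- sign_off(): hands the job in, once; it reports no verdict.
The state is a dict: "time_s": time; "q": joint angles; "joint_velocities": joint speeds; "joint_torque": joint torques, N m; "eef_pos": TCP position; "tcp_rot": TCP orientation; "contact_force": force on the tool from outside, world axes, zero at the start; "wrist_torque": the same for the moment, N m; "gripper_width": finger opening in m.
Only numpy, scipy, OpenCV 4.12 (cv2) and the standard library are available. Lean on these libraries where they do the work, as an engineer would, in place of code of your own. Each camera call takes 0.05 s, during which the arm holds its last target. There are 200 camera calls.

## Working session

There is one attempt and no reset: what is moved stays moved. The work goes in short steps, each a Python script; the robot and the scene stay as the last script left them, time stands still between calls to the robot, and variables do not carry over. Pictures are saved under pics/ and viewed, about 8 in all and at most 12, crops included, and the job is handed in when it is done.

```bash
mkdir -p pics; python3 - <<'E'
from rig import robot,eoat,planner,sense,eyes
import numpy as np,cv2
for n in ["top","side"]:
    p,d=eyes.camera(n);c=eyes.camera_params(n)
    np.savez(f"{n}.npz",p=p,d=d,K=c["mtx"],T=c["world_to_cam"])
    cv2.imwrite(f"pics/{n}.png",p[:,:,::-1])
    T=np.linalg.inv(c["world_to_cam"]);print(n,T[:3].round(3).tolist(),c["mtx"].round(1).tolist())
s=sense();print({k:np.round(v,3).tolist() for k,v in s.items()})
E
```

```text
top [[0.025, -0.998, 0.061, 0.468], [-1.0, -0.024, 0.016, -0.012], [-0.015, -0.061, -0.998, 1.178]] [[601.2, 0.0, 310.1], [0.0, 601.2, 242.1], [0.0, 0.0, 1.0]]
side [[-0.865, -0.284, 0.414, 0.086], [-0.502, 0.484, -0.717, 0.762], [0.004, -0.828, -0.561, 0.633]] [[565.3, 0.0, 322.0], [0.0, 565.3, 228.0], [0.0, 0.0, 1.0]]
{'time_s': 0.1, 'q': [-1.325, 0.207, 1.543, 0.0, 1.394, -0.151], 'joint_velocities': [0.001, -0.002, -0.003, -0.0, -0.001, 0.0], 'joint_torque': [-0.0, -38.409, -29.255, -0.0, 0.005, 0.0], 'eef_pos': [0.222, -0.53, 0.23], 'tcp_rot': [[-0.0, 0.386, -0.923], [0.002, -0.923, -0.386], [-1.0, -0.002, -0.0]], 'contact_force': [0.508, 0.187, 0.094], 'wrist_torque': [0.005, 0.018, -0.03], 'gripper_width': 0.085}
```

View pics/top.png

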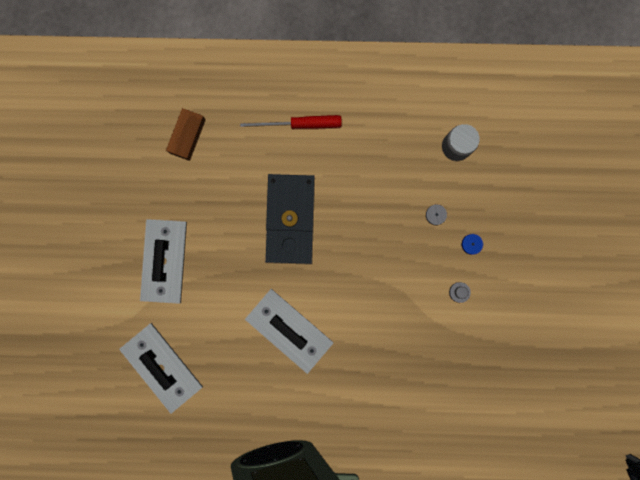

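The top view shows three plates, at (163,261), (161,368) and (289,331). (163,261) looks farthest from the base, and I'll check that by numbers. The grey hub at (436,215) looks flange up, so hub_a. The one at (459,292) is boss up, so hub_b. (472,244) is the blue look-alike. The jig's pin is at (289,218) and its shelf points towards the robot.

```bash
cat > meas.py <<'E'
import numpy as np,cv2
def cloud(d,K,T):
    v,u=np.indices(d.shape); c=np.stack([(u-K[0,2])*d/K[0,0],(v-K[1,2])*d/K[1,1],d],-1)
    Ti=np.linalg.inv(T); return c@Ti[:3,:3].T+Ti[:3,3]
def onplane(px,z,K,T):
    Ti=np.linalg.inv(T); r=np.c_[(np.atleast_2d(px)-[K[0,2],K[1,2]])/[K[0,0],K[1,1]],np.ones(len(np.atleast_2d(px)))]@Ti[:3,:3].T
    o=Ti[:3,3]; return o+r*((z-o[2])/r[:,2])[:,None]
E
python3 - <<'E'
from meas import *
f=np.load("top.npz");p,d,K,T=[f[k] for k in "pdKT"]
W=cloud(d,K,T);z=W[...,2]
print("bench z",np.median(z[100:400,350:400]))
m=((z>0.005)&(d>0)).astype(np.uint8);m[420:]=0
n,l,st,ce=cv2.connectedComponentsWithStats(m)
for i in range(1,n):
    if st[i,4]<60 or st[i,1]<60: continue
    M=l==i; zz=np.percentile(z[M],[10,50,90,99])
    r=cv2.minAreaRect((W[M][:,:2]*1000).astype(np.float32))
    print(ce[i].round(),st[i,4],"z",zz.round(4),"rect",np.round(r[0],1),np.round(r[1],1),round(r[2],1),"R",np.hypot(*r[0]).round())
c=[cv2.resize(p[y:y+h,x:x+w],None,fx=s,fy=s,interpolation=cv2.INTER_CUBIC) for x,y,w,h,s in [(420,200,66,110,5),(140,210,66,110,5)]]
cv2.imwrite("pics/crop.png",np.hstack(c)[:,:,::-1])
E
```

```text
bench z -0.0005706527201870815
[186. 134.] 1220 z [0.0215 0.0292 0.0322 0.0348] rect [746.4 254.8] [47.3 95.4] 71.6 R 789.0
[306. 123.] 823 z [0.0138 0.0213 0.026  0.0291] rect [773.9  51. ] [ 30.2 198.7] 3.0 R 776.0
[461. 143.] 1036 z [0.0295 0.0681 0.0718 0.0736] rect [ 733.6 -275.2] [59.  57.9] 22.0 R 784.0
[290. 219.] 4134 z [0.0202 0.0329 0.0373 0.0437] rect [581.7  48.4] [170.6  95.2] 0.0 R 584.0
[436. 215.] 350 z [0.0219 0.0254 0.0285 0.0311] rect [ 596.6 -234.7] [38.  39.1] 49.1 R 641.0
[163. 261.] 3220 z [0.007  0.0101 0.0472 0.0521] rect [495.3 292.6] [ 79.9 160.1] 88.0 R 575.0
[472. 244.] 356 z [0.0221 0.0252 0.0284 0.0317] rect [ 541.3 -304.2] [38.8 38.6] 20.2 R 621.0
[460. 292.] 340 z [0.0087 0.0132 0.0263 0.0288] rect [ 448.8 -284.9] [38.4 39.5] 11.7 R 532.0
[289. 331.] 3286 z [0.0069 0.0097 0.0472 0.0522] rect [366.   43.5] [160.2  78.7] 50.8 R 369.0
[161. 368.] 3302 z [0.0068 0.0098 0.047  0.0521] rect [289.6 291. ] [163.7  80. ] 41.0 R 411.0
```

View pics/crop.png

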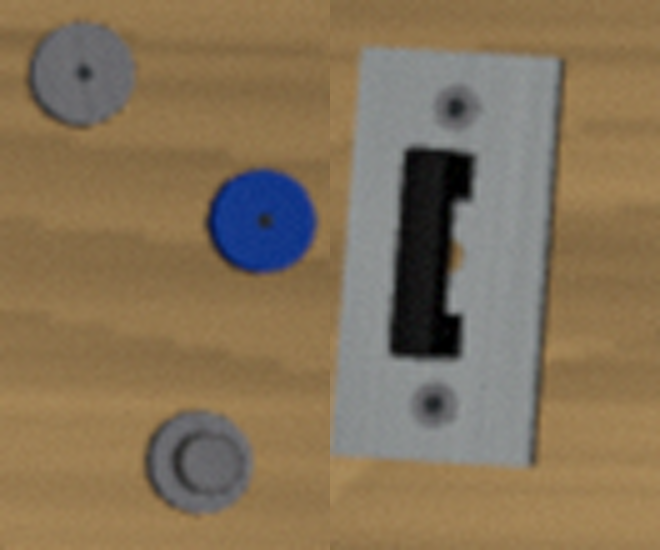

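View pics/side.png

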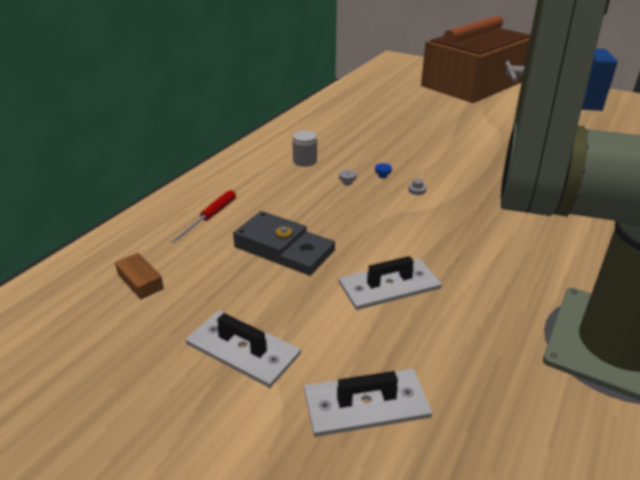

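The numbers agree. The plate at (163,261) is 575 mm from the base against 369 and 411 mm for the other two, so it is the one meant. The crop shows hub_a grey and flange up at top left, the blue look-alike next to it, and hub_b boss up. The side view shows the same layout. Next I move over hub_a for a closer look.

```bash
cat >> meas.py <<'E'
def R(a): return np.array([[0,np.cos(a),np.sin(a)],[0,np.sin(a),-np.cos(a)],[-1,0,0]])
def shoot(name):
    from rig import eyes,sense
    c=eyes.camera_params("wrist");s=sense();p,d=eyes.camera("wrist")
    np.savez(name+".npz",p=p,d=d,K=c["mtx"],T=c["world_to_cam"],t=s["eef_pos"]);cv2.imwrite(f"pics/{name}.png",p[:,:,::-1])
    return p,d,c["mtx"],c["world_to_cam"]
E
python3 - <<'E'
from meas import *
from rig import robot,sense,planner
robot.move_ptp([0.5966,-0.2347,0.22],R(-np.pi/2))
p,d,K,T=shoot("w1")
print(np.linalg.inv(T).round(3),K.round(1)); s=sense();print(s["eef_pos"],s["q"],s["time_s"])
W=cloud(d,K,T);z=W[...,2];m=((z>0.018)&(z<.04)&(d>0)).astype(np.uint8)
n,l,st,ce=cv2.connectedComponentsWithStats(m)
for i in range(1,n):
    if st[i,4]>300: print(ce[i],st[i],onplane(ce[i],.026,K,T)[0].round(4),np.median(z[l==i]))
E
```

```text
[[-0.001 -0.95  -0.312  0.676]
 [-1.     0.001 -0.    -0.236]
 [ 0.001  0.312 -0.95   0.363]
 [ 0.     0.     0.     1.   ]] [[421.6   0.  317.4]
 [  0.  421.6 237.1]
 [  0.    0.    1. ]]
[ 0.59608887 -0.23583252  0.2200196 ] [-5.11434232e-01  3.53238219e-01  1.37984684e+00 -3.63474221e-04
  1.40848881e+00  1.06089986e+00] 1.8917
[ 19.64947694 230.30853102] [   0  115   56  197 6787] [0.571  0.0135 0.026 ] 0.024464663483657778
[315.19891304 201.32554348] [ 292  177   48   49 1840] [ 0.5955 -0.2341  0.026 ] 0.026978407097658447
[395.52335896 263.31283264] [ 372  240   48   47 1691] [ 0.5408 -0.303   0.026 ] 0.02697926922324856
[368.70315399 355.23005566] [356 342  26  27 539] [ 0.4492 -0.2833  0.026 ] 0.02667911806681167
```

View pics/w1.png

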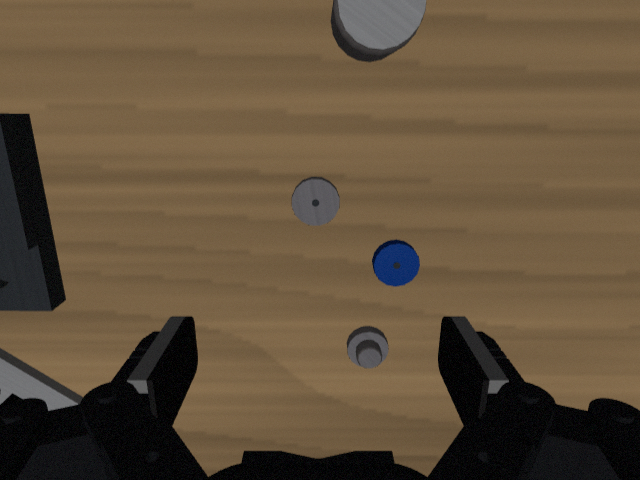

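The wrist view shows hub_a at (315,201), blue at (396,263) and hub_b at (368,350). The wrist and top cameras agree on hub_a to about 1 mm. I'll square the hub by gripping it across, then lift it and look at the jig.

```bash
python3 - <<'E'
from meas import *
from rig import robot,sense,eoat
x,y=.596,-.2344
robot.move_ptp([x,y,.09],R(0.0)); robot.move_l([x,y,.013])
eoat.grasp(20); print("w1",sense()["gripper_width"]); eoat.release()
robot.move_l([x,y,.06],v=.3); robot.move_ptp([x,y,.06],R(-np.pi/2)); robot.move_l([x,y,.013])
eoat.grasp(50); s=sense();print("w2",s["gripper_width"],s["eef_pos"],s["contact_force"].round(2))
robot.move_l([x,y,.12],v=.3)
s=sense();print("held",s["gripper_width"],s["contact_force"].round(2))
robot.move_ptp([.56,.048,.2],R(-np.pi/2))
p,d,K,T=shoot("w2"); s=sense();print(s["eef_pos"],s["time_s"])
W=cloud(d,K,T);z=W[...,2];m=((z>0.030)&(z<.039)&(d>0)).astype(np.uint8)
n,l,st,ce=cv2.connectedComponentsWithStats(m)
for i in range(1,n):
    if st[i,4]>800:
        r=cv2.minAreaRect((onplane(np.argwhere(l==i)[:,::-1],.035,K,T)[:,:2]*1000).astype(np.float32)); print(st[i],r,np.median(z[l==i]))
hsv=cv2.cvtColor(p,cv2.COLOR_RGB2HSV)
m=cv2.inRange(hsv,(12,100,60),(32,255,255))&(((z>.03)*255).astype(np.uint8))
n,l,st,ce=cv2.connectedComponentsWithStats(m)
for i in range(1,n):
    if st[i,4]>60: print("brass",ce[i],st[i],onplane(ce[i],.041,K,T)[0].round(4))
E
```

```text
w1 0.03933893238281374
w2 0.03794820375316618 [ 0.59709125 -0.2349713   0.0145138 ] [0.26 0.12 6.2 ]
held 0.03760891990818214 [-0.68  0.53 -2.26]
[0.55998639 0.04665178 0.19902607] 9.35
[  250    59   134   155 18141] ((610.8954467773438, 47.680728912353516), (90.27552795410156, 107.37899780273438), 89.52808380126953) 0.03598581671223339
brass [4.875      5.27884615] [  0   0  12  13 104] [0.6956 0.2456 0.041 ]
brass [315.62457338 184.2883959 ] [ 295  164   42   42 1172] [0.5801 0.048  0.041 ]
```

View pics/w2.png

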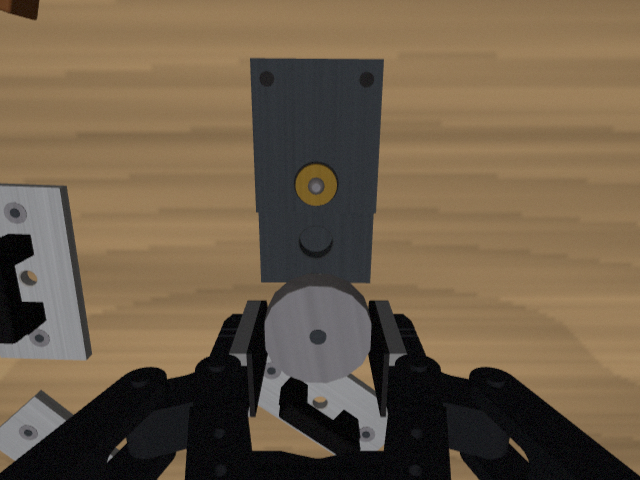

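The view shows the jig with its yaw near 0, the collar at (316,184), the bore at (316,240) and the held hub at (318,328). I'll compare the held hub's position in the image with the TCP to find the camera bias, then insert.

```bash
cat >> meas.py <<'E'
def goto(t,rot=None,v=.15,n=2):
    "line move with the steady-state error fed back"
    from rig import robot,sense
    t=np.array(t,float);c=t.copy();robot.move_l(c,rot,v=v)
    for _ in range(n-1):
        robot.sleep(.1);c+=np.clip(t-sense()["eef_pos"],-.003,.003);robot.move_l(c,rot,v=.05)
    return c
E
python3 - <<'E'
from meas import *
from rig import robot,sense,eoat
f=np.load("w2.npz");p,d,K,T,t=[f[k] for k in "pdKTt"]
W=cloud(d,K,T);z=W[...,2];zt=t[2]+.0115
m=np.zeros(d.shape,np.uint8);m[270:385,262:374]=1;m&=(abs(z-zt)<.006)&(p.min(2)>70)
n,l,st,ce=cv2.connectedComponentsWithStats(m);i=1+st[1:,4].argmax()
c,_=cv2.minEnclosingCircle((onplane(np.argwhere(cv2.erode((l==i).astype(np.uint8),np.ones((3,3))))[:,::-1],zt,K,T)[:,:2]*1000).astype(np.float32))
print("held zmed",np.median(z[l==i]),zt,"circle",c,_,"tcp",t)
# bore: dark disc rows 222-258
g=cv2.cvtColor(p,cv2.COLOR_RGB2GRAY)[218:265,290:345];b=onplane([(316,240),(301,240),(331,240),(316,224),(316,258)],.0225,K,T);print(b.round(4))
cv2.imwrite("pics/bore.png",cv2.resize(cv2.convertScaleAbs(g,alpha=3),None,fx=10,fy=10,interpolation=cv2.INTER_CUBIC))
E
```

```text
held zmed 0.21137968191322384 0.2104668086952188 circle (558.6495361328125, 46.97234344482422) 19.485031127929688 tcp [0.55982022 0.04701125 0.19896681]
[[0.5314 0.0479 0.0225]
 [0.5314 0.0599 0.0225]
 [0.5314 0.0359 0.0225]
 [0.5447 0.0479 0.0225]
 [0.516  0.0479 0.0225]]
```

View pics/bore.png

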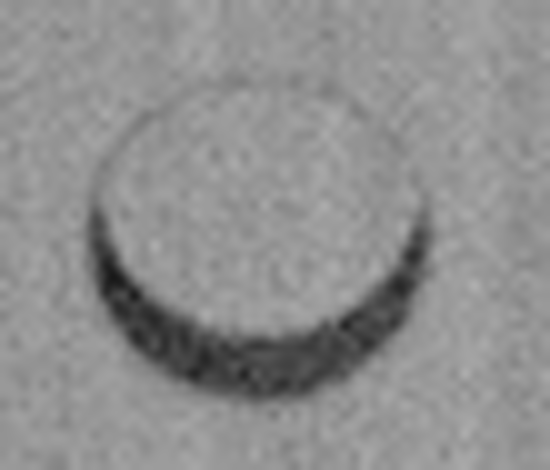

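The bore rim is centred at (316,241.8), which gives (0.530, 0.048) and agrees with the jig model. I'll correct by the camera-relative difference between the held hub and the bore, then insert with force checks.

```bash
python3 - <<'E'
from meas import *
from rig import robot,sense,eoat
x,y=.5312,.0481
robot.move_l([x,y,.08],v=.25); c=goto([x,y,.045],n=3); ex,ey=c[:2]-[x,y]
f0=sense()["contact_force"];print("at",sense()["eef_pos"],f0.round(2))
offs=[(0,0)]+[(r*np.cos(t),r*np.sin(t)) for r in(.001,.002,.003) for t in np.arange(0,6.28,6.28/6)]
for o in offs:
    for z in np.arange(.040,.0249,-.003):
        robot.move_l([c[0]+o[0],c[1]+o[1],z],v=.05)
        F=sense()["contact_force"]-f0
        if F[2]>6: break
    s=sense();print(np.round(o,4),s["eef_pos"].round(4),F.round(1))
    if s["eef_pos"][2]<.030: break
    robot.move_l([c[0]+o[0],c[1]+o[1],.040],v=.1)
print(s["gripper_width"],s["time_s"])
E
```

```text
at [0.53141152 0.04805962 0.04490506] [ 1.   -0.19 -1.46]
[0 0] [0.5308 0.0481 0.0247] [-1.3 -0.6 -0.9]
0.03772560808504508 12.575
```

```bash
python3 - <<'E'
from meas import *
from rig import robot,sense,eoat
eoat.release(); s=sense(); x,y=s["eef_pos"][:2]
robot.move_l([x,y,.2],v=.3)
p,d,K,T=shoot("w3");W=cloud(d,K,T);z=W[...,2]
m=((abs(z-.0345)<.008)&(p.min(2)>90)&(p.max(2)-p.min(2)<30)).astype(np.uint8)
n,l,st,ce=cv2.connectedComponentsWithStats(m)
for i in range(1,n):
    if st[i,4]>500: print("hub",ce[i],onplane(ce[i],.0345,K,T)[0].round(4),np.median(z[l==i]).round(4),st[i])
robot.move_ptp([.495,.2926,.2],R(-np.pi/2))
p,d,K,T=shoot("w4");W=cloud(d,K,T);z=W[...,2]
print(sense()["eef_pos"],sense()["time_s"])
for lo,hi,h in[(.006,.014,.010),(.042,.058,.050)]:
    m=((z>lo)&(z<hi)).astype(np.uint8)
    n,l,st,ce=cv2.connectedComponentsWithStats(m)
    for i in range(1,n):
        if st[i,4]>500: print(h,ce[i],st[i],cv2.minAreaRect((onplane(np.argwhere(l==i)[:,::-1],h,K,T)[:,:2]*1000).astype(np.float32)))
cv2.imwrite("pics/both.png",cv2.resize(np.hstack([np.load("w3.npz")["p"],p]),(800,300))[:,:,::-1])
E
```

```text
hub [317.56839378 209.01502591] [0.5302 0.048  0.0345] 0.0355 [ 292  185   52   49 1930]
[0.49527986 0.29116899 0.1992942 ] 14.9167
0.01 [581.93405741  97.18851823] [ 559    0   46  203 1289] ((567.0201416015625, 93.06045532226562), (6.253864288330078, 145.12477111816406), 89.5086441040039)
0.01 [313.50856218 191.94949872] [  265    99   104   197 16059] ((492.771484375, 294.4774475097656), (78.23530578613281, 160.57058715820312), 87.86136627197266)
0.01 [573.07549505 329.4339934 ] [ 496  259  144  145 9696] ((364.26788330078125, 45.624149322509766), (165.18084716796875, 78.2834243774414), 50.78013229370117)
0.01 [311.20557536 395.59495927] [ 230  334  171  125 7856] ((286.80523681640625, 291.0569763183594), (163.2443389892578, 81.20832061767578), 41.00258255004883)
0.05 [312.99398722 212.97632469] [ 300  160   28  108 2661] ((494.16156005859375, 294.4325256347656), (17.864587783813477, 79.947509765625), 87.86150360107422)
0.05 [610.20140928 362.46799765] [ 575  331   65   69 1703] ((367.5211486816406, 49.45112228393555), (83.91635131835938, 17.889694213867188), 50.76588439941406)
0.05 [309.57072829 434.16106443] [ 281  408   64   51 1428] ((297.15625, 296.8464050292969), (66.58924102783203, 22.74032974243164), 41.23969268798828)
```

View pics/both.png

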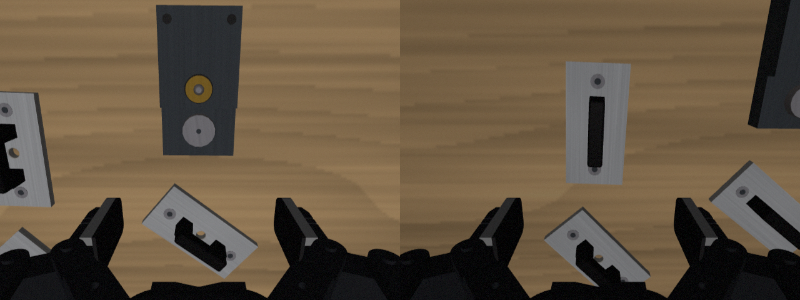

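The left half shows the hub seated flush at (317,209) in full-frame pixels, with its top 0.5 mm below the land and centred on the bore. The right half shows the target plate at (313,192), yaw −2.1°. Next I grip the handle.

```bash
python3 - <<'E'
from meas import *
from rig import robot,sense,eoat
x,y=.4937,.2942;r=R(-np.pi/2-np.radians(2.14))
robot.move_ptp([x,y,.1],r); goto([x,y,.023],r,v=.12,n=2)
eoat.grasp(100); robot.sleep(.2); s=sense();print(s["gripper_width"],s["eef_pos"],s["contact_force"].round(2))
np.save("grip.npy",s["eef_pos"])
robot.move_l([x,y,.12],v=.15); robot.sleep(.2)
s=sense();print(s["gripper_width"],s["eef_pos"],s["contact_force"].round(2),s["wrist_torque"].round(2))
robot.move_ptp([.58,.048,.12],R(-np.pi/2-np.radians(.47)))
p,d,K,T=shoot("w5");W=cloud(d,K,T);s=sense();print(s["eef_pos"],s["time_s"])
z=W[...,2];zt=s["eef_pos"][2]-.023+.010
m=((abs(z-zt)<.006)&(p.min(2)>60)).astype(np.uint8)
print(cv2.minAreaRect((onplane(np.argwhere(m)[:,::-1],zt,K,T)[:,:2]*1000).astype(np.float32)),zt,np.median(z[m>0]))
E
```

```text
0.01600237412490147 [0.49270811 0.2938334  0.02191767] [-0.71  1.58  3.22]
0.016514747666170764 [0.49260771 0.29373263 0.11834611] [ 0.55 -0.18 -3.55] [-0.03  0.01 -0.05]
[0.57950506 0.04959183 0.11975378] 19.45
((579.2056884765625, 49.01466369628906), (79.02699279785156, 161.7393798828125), 89.54962921142578) 0.10675378117101776 0.10871139855107864
```

View pics/w5.png

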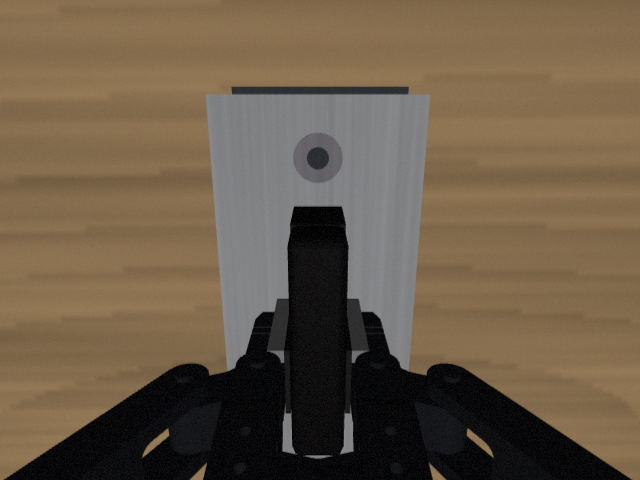

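The plate is held level and lined up over the jig, with its far edge at row 95 and the land's far edge just beyond it. Its centre is within about 1 mm of the TCP. I'll feel down onto the pin with force checks.

```bash
python3 - <<'E'
from meas import *
from rig import robot,sense,eoat
x,y=.5803,.0481
c=goto([x,y,.08],v=.15,n=3); robot.sleep(.2); f0=sense()["contact_force"];print("at",sense()["eef_pos"],f0.round(2))
offs=[(0,0)]+[(r*np.cos(t),r*np.sin(t)) for r in(.0015,.003,.0045) for t in np.arange(0,6.28,6.28/6)]
for o in offs:
    for z in np.arange(.074,.0629,-.001):
        robot.move_l([c[0]+o[0],c[1]+o[1],z],v=.04)
        F=sense()["contact_force"]-f0
        if F[2]>7 or np.hypot(*F[:2])>12: break
    s=sense();print(np.round(o,4),s["eef_pos"].round(4),F.round(1),z)
    if s["eef_pos"][2]<.0655 or s["time_s"]>45: break
    robot.move_l([c[0]+o[0],c[1]+o[1],.074],v=.1)
np.savez("st.npz",c=[c[0]+o[0],c[1]+o[1],z],f0=f0);print(s["time_s"],s["gripper_width"],s["wrist_torque"].round(2))
E
```

```text
at [0.58001527 0.04816276 0.07947314] [ 0.07 -0.83 -4.59]
[0 0] [0.58   0.0482 0.063 ] [0.7 1.3 0.3] 0.06299999999999999
23.8083 0.016074100770781436 [-0.01  0.02 -0.02]
```

It dropped over the pin with no resistance. I'll dwell there for step 2, then press home.

```bash
python3 - <<'E'
from meas import *
from rig import robot,sense,eoat
f=np.load("st.npz");c=f["c"];f0=f["f0"]
robot.sleep(.4)
for z in np.arange(c[2]-.001,.040,-.001):
    robot.move_l([c[0],c[1],z],v=.03);robot.sleep(.05)
    s=sense();F=s["contact_force"]-f0;print(round(z,4),s["eef_pos"].round(4),F.round(1))
    if F[2]>32: break
robot.sleep(.5);s=sense();print(s["eef_pos"].round(4),(s["contact_force"]-f0).round(1),s["wrist_torque"].round(2),s["gripper_width"],s["time_s"])
p,d,K,T=shoot("w6")
from rig import eyes
q,_=eyes.camera("side");cv2.imwrite("pics/end.png",cv2.resize(q[180:300,200:360],(800,600),interpolation=cv2.INTER_CUBIC)[:,:,::-1])
W=cloud(d,K,T);z=W[...,2]
m=((abs(z-.046)<.006)&(p.min(2)>60)&(p.max(2)-p.min(2)<30)).astype(np.uint8)
print(cv2.minAreaRect((onplane(np.argwhere(m)[:,::-1],.045,K,T)[:,:2]*1000).astype(np.float32)),np.median(z[m>0]))
E
```

```text
0.062 [0.5801 0.0482 0.0628] [-3.4  1.7  7.9]
0.061 [0.5802 0.0482 0.0613] [-4.4  0.8  9. ]
0.06 [0.5802 0.0482 0.0602] [-4.   1.4  8.6]
0.059 [0.5802 0.0482 0.0594] [-4.4  0.7 11.5]
0.058 [0.5802 0.0482 0.0585] [-5.3  1.1 10.9]
0.057 [0.5802 0.0482 0.0576] [-4.8  0.4 12. ]
0.056 [0.5801 0.0482 0.057 ] [-5.7  0.5 13.5]
0.055 [0.5801 0.0482 0.0569] [-8.3  0.8 19.5]
0.054 [0.5801 0.0482 0.0569] [-11.4   0.7  24.8]
0.053 [0.5801 0.0482 0.0569] [-13.6   0.4  30.8]
0.052 [0.5801 0.0482 0.0568] [-17.4   1.7  35.5]
[0.5801 0.0482 0.0568] [-16.5   0.4  35.3] [ 0.05  2.52 -0.04] 0.01665880992896313 28.0083
((580.3643188476562, 48.063438415527344), (78.50081634521484, 160.53045654296875), 89.53755950927734) 0.045969714088536534
```

View pics/end.png

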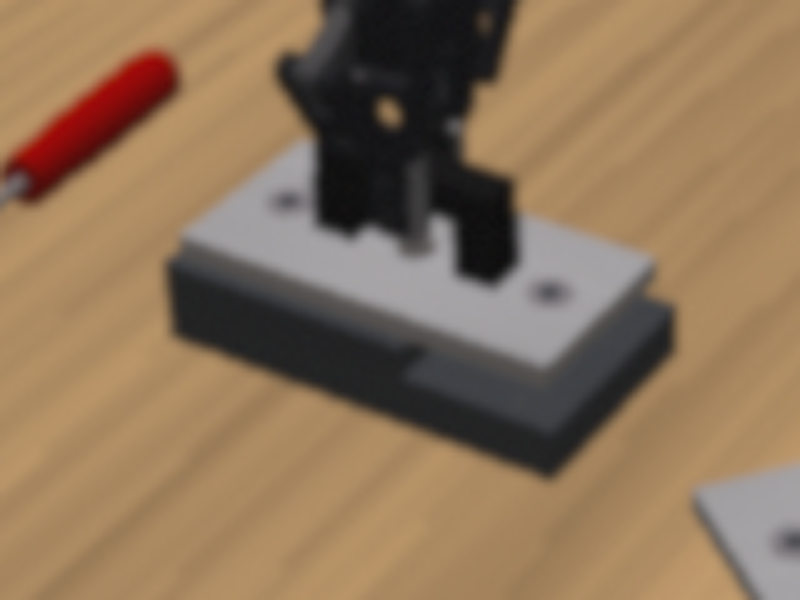

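The plate is flat on the land. It hit a hard stop at TCP z = 56.8 mm, against 56.9 mm expected. I'll ease the push to about 25 N and hand in.

```bash
python3 - <<'E'
from meas import *
from rig import robot,sense,sign_off
f=np.load("st.npz");c=f["c"]
robot.move_l([c[0],c[1],.0537],v=.03);robot.sleep(.4)
s=sense();print(s["eef_pos"].round(4),(s["contact_force"]-f["f0"]).round(1),s["time_s"]);sign_off()
E
```

```text
[0.5801 0.0482 0.0568] [-12.    0.5  25.6] 28.7583
the job is handed in; nothing more can be done
```

The jig is loaded and I handed the job in at 28.8 s, still pressing the plate down with about 26 N. No verdict is reported, so what follows is from my own checks.

- **Hub:** hub_a is in the bore, flange up and let go. The wrist camera, before the plate went on, put its centre within about 0.3 mm of the bore. Its top was about 0.5 mm below the land, as expected when seated.
- **Plate:** I used the plate farthest from the base, gripped by its handle. It went over the pin on the first try, without a search, and was pressed to a hard stop at TCP z = 56.8 mm (expected 56.9 mm).
- **Alignment:** the last camera fit puts the plate centre within about 0.5 mm of the pin. Plate and jig yaw agree to about 0.01°.
- **Not clean:** pressing down also left a sideways force of about 12 N along −x. The plate did not shift under it.
- **Not checked:** I had no direct reading of the collar's position, and I did not measure the screwdriver, tin and offcut again at the end. The arm's path kept clear of them.

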